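Tare the bench balance through its guarded key well

TASK

Tare the balance with the cup standing on its pan: with a fingertip, push the sliding guard all the way open by its rib, reach into the well and press the sunken tare key right down, then come out and push the guard fully shut again. Grasp nothing: do not lift or shift the balance, leave the cup and the things around it where they stand, and do not press the round power key. Finish clear of everything.

Things in the scene. Friction and masses are not known exactly. Their poses are not given: they have to be found in the camera images.
- balance: White bench balance, 240 (x) by 260 (y) mm, flat top 60 mm up, 3.2 kg, loose. Origin: centre of its underside; z up; its -x side is the front (faces the robot within 25 degrees), y runs along the front, +y left as the robot sees it. Along the front: guarded well right of the middle, display at own (-75, 79) mm, round power key. Rear: 110 mm steel pan at own (50, 0) mm, its top 74 mm up.
- well (a point): Centre of the well's mouth, level with the balance's flat top, at own (-75, -45) mm of the balance; same axes. The well is a rectangular hole 40 (x) by 52 (y) mm, 24 mm deep, with straight walls, roomy enough for shut fingers; the guard covers it when shut. In its middle is the tare key, a grey block 22 (x) by 32 (y) mm, its top 16 mm below the mouth when up.
- tare_key (a joint): Travel of the tare key, m: 0 up, 0.006 right down. It springs back; it starts to move at about 1.2 N and is right down at about 4 N.
- guard (a joint): Travel of the sliding guard, m: 0 shut (well covered), 0.060 fully open (well wholly uncovered), stopped at both ends; it slides along the balance's own +y to open. It stays where it is left; about 1.5 N moves it. It may start up to 12 mm open.
- rib (a point): Point in the upright rib across the middle of the guard, 12 mm above the balance's flat top; same axes; over the well's centre when shut. Rib: 6 mm thick (y), 30 mm long (x), from 5 to 20 mm above the flat top; either y face can be pushed. Guard: grey plate 48 (x) by 62 (y) mm, upper face 5 mm above the flat top, between two guide rails 6 mm high, 24.5 to 30.5 mm either side in x.
- power_key (a joint): Travel of the round power key, m: 0 up, 0.003 pressed. 14 mm wide, 3 mm proud of the flat top, at own (-75, 113) mm of the balance, beyond the display. Not to be pressed.
- cup_mid (a point): Middle of the empty clear specimen cup standing on the pan, 52 mm wide, 45 mm high. To be left alone.
- pot_mid (a point): Middle of a clear lidded specimen pot, 44 mm wide, 55 mm high, on the work surface beside the balance. To be left alone.
- vial_mid (a point): Middle of a white bottle with a black cap, 48 mm wide, 95 mm high, on the work surface beside the balance. To be left alone.
- slide_box_mid (a point): Middle of a small closed box for glass slides, 85 by 30 by 30 mm, on the work surface left of the balance. To be left alone.
Not all that is in view belongs to the job. Leave any yellow look-alike of the part that bears cup_mid alone.

How it is judged (in metres and radians):
On the way, in this order (a step that is already met when the one before it is completed fails the run):
1. the guard is pushed fully open (value of joint guard above 0.054 m), for 0.1 s.
2. the tare key is pressed right down with the fingers in the open well (value of joint tare_key above 0.0045 m and value of joint guard above 0.045 m and contact force between the fingers and tare_key above 0.5 N), for 0.1 s.
3. the guard is pushed shut again (value of joint guard below 0.004 m), for 0.2 s.
At the end, for the whole second after the job is handed in: The guard is shut to within 4 mm, the tare key is up again, the power key is up, the balance stands within 15 mm of where it was, and the cup (upright on the pan), pot, bottle and slide box are within 20 mm of where they were (value of joint guard below 0.004 m and value of joint each of tare_key, power_key below 0.0015 m and distance of balance from where it was at the start of the episode below 0.015 m and linear speed of balance below 0.02 m/s and angle between cup_mid's own z axis and vertical below 0.1 rad and distance of each of cup_mid, pot_mid, vial_mid, slide_box_mid from where it was at the start of the episode below 0.02 m); the robot touches nothing.
It fails at once if the balance is shifted more than 15 mm (distance of balance from where it was at the start of the episode above 0.015 m).
It fails at once if the balance is lifted or tipped (height (world z) of balance above 0.006 m or angle between balance's own z axis and vertical above 0.06 rad).
It fails at once if the power key is pressed (value of joint power_key above 0.0015 m).
It fails at once if the cup, pot, bottle or slide box is moved more than 20 mm (distance of any of cup_mid, pot_mid, vial_mid, slide_box_mid from where it was at the start of the episode above 0.02 m).
It fails at once if the cup is lifted off the pan (z of cup_mid in the frame of balance above 0.106 m).
It also fails if it takes over 54 s, if anything falls off the work surface, if the arm or the gripper's body presses on something with over 40 N, if the wrist force passes 120 N, or if a joint passes its speed limit or range.

ROBOT

A 6-joint arm with a two-finger parallel gripper is mounted at the origin on the work surface. World frame = base frame: x ahead of the robot, y to its left, z up, the work surface at z = 0. Lengths are in m, angles in degrees, forces in N, time in s.
With the tool pointing down it reaches from about 0.375 to 0.9 m from the base axis. Payload 3.1 kg.
Tool frame: the origin (TCP) lies at the very end of the fingers, on their centre line; the grasp point (between the pads) lies 19 mm behind it (bot.hold_point_z is the z of the grasp point in the tool frame, in m); z points along the fingers, y is the line along which they close (so a half turn about z gives the same grasp; the last joint's range is limited). The gripper opens to 87 mm and grips with 3 to 60 N. Pads are 19 mm wide; open, the fingers measure 117 mm over their backs; the gripper's body (75 mm by 190 mm) begins 51 mm behind the grasp point.
Start: joints at [-73.826, 30.224, 82.088, -0, 67.689, -10.227], TCP at [0.278, -0.56, 0.223] pointing down, gripper open.
Joint ranges: [-176.69, 176.69], [-43.24, 126.21], [12.49, 139.97], [-82, 262], [0, 151.66], [-163.58, 163.58]. Speed limits (degrees/s): [159.86, 159.86, 180, 180, 180, 180].

INTERFACE

Orientations are given as a 3x3 rotation matrix whose columns are the frame's x, y, z axes.
In Python, from rig import bot, capture, camera_model gives the robot as it stands.
- The arm moves only by the tool apply_moves, never from a script. Its argument "plan" is text: rows parted by semicolons, each of 6 numbers parted by spaces: the shift along the tool's x, y, z in units of 0.05 m (1.0 is 0.05 m), then the turn, a rotation vector about the tool's x, y, z in units of 360 degrees (1.0 is 360 degrees). In form: dx dy dz ax ay az; .... A call has 1 to 10 rows; each row shifts and turns the commanded pose from where the row before left it, along the tool's axes as they then stand; what a row does not reach is not made up. A row lasts 1/12 s, in which the tool goes at most 41.7 mm and 7.16 degrees, less where a joint would pass 70% of its speed; a pose out of reach is approached as far as the arm can. A call with a number of a shift or a turn outside -1 to 1 is refused whole. A call with a gripper value outside its range is refused whole. "gripper" is the gripper command: -1 is shut, 1 is fully open, values between are in proportion, set as the call begins (left out, the last holds). The fingers move at their own pace and stop on an object; the grip force is fixed at half the most. Time passes only in rows, so rows that do not move let the fingers close. It gives the time, the measured TCP pose, the force, the opening and the grip force at its end, in the units of the state.
- bot.read_state(): the state, without advancing time (a new reading comes with each control period).
- capture(name): name is "scene" or "top" or "wrist"; returns the picture (480x640x3 uint8, red, green, blue); there is no depth.
- camera_model(name): a dict with "vertical_fov" (degrees; the focal length in pixels is half the picture's height over the tangent of half this angle, whatever the lens; pixels are square), "cx", "cy" (the principal point, pixels), "position" and "rotation" of the camera in the world; the wrist camera has in their place "hand_eye" (4x4, takes a point from camera to tool coordinates, whose origin is the TCP and whose axes are the flange's). Camera axes: x right, y down, z forward; pixel columns grow to the right and rows downward; lengths in m; the calibration is good to about 2 mm. A picture is of the moment at which its call begins: read the wrist's pose just before it. camera_model takes no time and is no camera call.
- bot.hand_in(): hands the job in; it is judged then, once.
The state is a dict: "time_s": time; "joint_positions": joint angles; "qvel": joint speeds; "tau": joint torques, N m; "position": TCP position; "tcp_rot": TCP orientation; "force": force on the tool from outside, world axes, zero at the start; "moment": the same for the moment, N m; "opening": opening from 0.0 (shut) to 1.0 (fully open); "grasp_force": force on a finger pad.
Only numpy, scipy, OpenCV 4.12 (cv2) and the standard library are available. Lean on these libraries where they do the work, as an engineer would, in place of code of your own. Each camera call takes 0.05 s, during which the arm holds its last target. There are 200 camera calls.

## Working session

There is one attempt and no reset: what is moved stays moved. The work goes in short steps, Python scripts to look and compute and a tool call to move; the robot and the scene stay as the last step left them, time stands still between calls to the robot, and variables do not carry over. Pictures are saved under pics/ and viewed, at most 10 in all, crops included, and the job is handed in when it is done.

Besides the shell and the picture viewer there is one more tool, called after "Emit:" in YAML: its name, and indented under it one key for each argument. apply_moves: Moves the arm, as the interface text tells. Its arguments: {"type":"object","properties":{"plan":{"type":"string"},"gripper":{"type":"number"}},"required":["plan"]}

```bash
mkdir -p pics; ls; python3 - <<'E'
from rig import bot,capture,camera_model
import cv2
for n in("top","scene"):
    cv2.imwrite(f"pics/{n}0.png",capture(n)[:,:,::-1]); print(n,camera_model(n))
print(camera_model("wrist")); print(bot.read_state())
E
```

```text
pics
top {'vertical_fov': 42.90428466175156, 'cx': 308.2630708621423, 'cy': 240.80553494464013, 'position': array([0.42230209, 0.02955383, 1.27100772]), 'rotation': array([[ 0.12121399, -0.97153997,  0.20351231],
       [-0.9926233 , -0.11915102,  0.02240581],
       [ 0.00248055, -0.20472696, -0.97881598]])}
scene {'vertical_fov': 56.64245236271558, 'cx': 313.6993836542975, 'cy': 236.16702238330095, 'position': array([1.039629  , 0.15372919, 0.7297335 ]), 'rotation': array([[-0.28738472,  0.825197  , -0.48627146],
       [ 0.95770614,  0.23990325, -0.15888793],
       [-0.01445574, -0.51136713, -0.85924077]])}
{'vertical_fov': 64.66965644897866, 'cx': 316.77973754229566, 'cy': 242.60744006340056, 'hand_eye': array([[ 5.20909794e-04, -9.59316789e-01, -2.82331415e-01,
         7.83639431e-02],
       [ 9.99999657e-01,  3.17772096e-04,  7.65290355e-04,
         1.15995503e-03],
       [-6.44438840e-04, -2.82331716e-01,  9.59316625e-01,
        -1.60687251e-01],
       [ 0.00000000e+00,  0.00000000e+00,  0.00000000e+00,
         1.00000000e+00]])}
{'time_s': 0.1, 'joint_positions': array([-7.38230381e+01,  3.02736654e+01,  8.21484346e+01,  7.08063784e-04,
        6.76885953e+01, -1.02280496e+01]), 'qvel': array([ 0.09091022, -0.13681841, -0.15313472, -0.06350034, -0.04419046,
       -0.10917111]), 'tau': array([ 2.85967126e-04, -4.40983057e+01, -1.77150679e+01,  6.35511219e-02,
        5.34050690e-02, -5.15417878e-05]), 'position': array([ 0.27778467, -0.55915198,  0.22167259]), 'tcp_rot': array([[ 8.95675051e-01,  4.44708810e-01, -5.27283142e-04],
       [ 4.44708982e-01, -8.95673192e-01,  1.85868418e-03],
       [ 3.54299856e-04, -1.89926460e-03, -9.99998134e-01]]), 'force': array([ 0.12577015, -0.14660325, -0.43449506]), 'moment': array([-0.02292637, -0.00628854, -0.00440986]), 'grasp_force': 0.0, 'opening': 1.006192983080873}
```

View pics/top0.png

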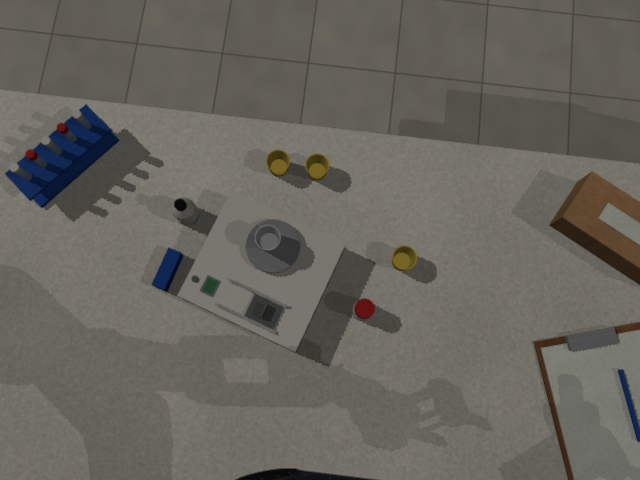

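View pics/scene0.png

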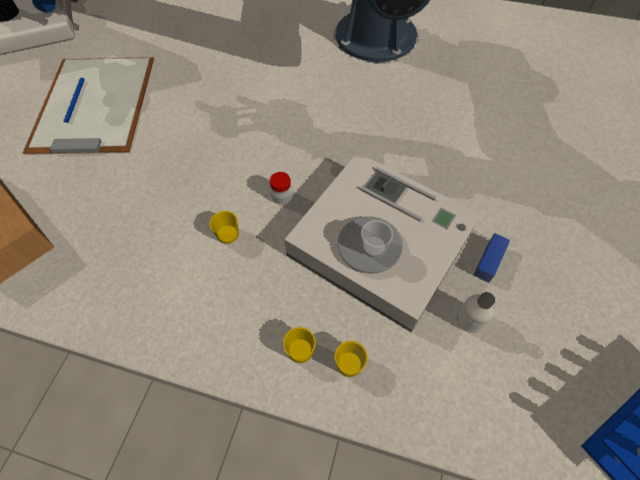

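The top view shows the white balance with corners near (230,195), (345,248), (297,350) and (180,295). The display is at (210,286), the power key at (195,279), the guard around (265,311) and the pan at (273,246) with the clear cup on it. The red-lidded pot is at (365,309), the bottle at (185,210) and the slide box at (167,270).

Possible mix-ups for the rib or guard:
- **Grey guard block** at (265,311).
- **White track** at (235,298).
- **Green display** at (210,286).
- **Yellow cups** at (278,162), (317,167) and (404,258), which are look-alikes of the clear cup.

I choose the grey guard between the rails and will check it in a close crop.

```bash
cat > h.py <<'E'
import numpy as np,cv2
from rig import bot,capture,camera_model
def cam(n,st=None):
    m=camera_model(n); f=240/np.tan(np.radians(m["vertical_fov"]/2))
    if n=="wrist":
        H=m["hand_eye"];R=st["tcp_rot"]@H[:3,:3];p=st["position"]+st["tcp_rot"]@H[:3,3]
    else: R,p=m["rotation"],m["position"]
    return f,m["cx"],m["cy"],R,np.array(p)
def ray(c,uv,z):
    f,cx,cy,R,p=c; d=R@np.array([(uv[0]-cx)/f,(uv[1]-cy)/f,1]); return p+d*(z-p[2])/d[2]
def proj(c,P):
    f,cx,cy,R,p=c; q=R.T@(np.array(P)-p); return np.array([cx+f*q[0]/q[2],cy+f*q[1]/q[2]])
E
python3 - <<'E'
from h import *
im=cv2.imread("pics/top0.png"); hsv=cv2.cvtColor(im,cv2.COLOR_BGR2HSV); c=cam("top")
def blob(mask,box):
    m=np.zeros_like(mask);x0,y0,x1,y1=box;m[y0:y1,x0:x1]=mask[y0:y1,x0:x1]
    k,l,s,ce=cv2.connectedComponentsWithStats(m); i=1+np.argmax(s[1:,4]); return ce[i],s[i],(l==i).astype(np.uint8)
g,s,_=blob(cv2.inRange(hsv,(40,60,30),(85,255,255)),(190,260,230,310))
print("disp",g,s,ray(c,g,.06))
w,s,m=blob(cv2.inRange(hsv,(0,0,165),(180,40,255)),(150,170,370,370))
cs,_=cv2.findContours(m,0,2); r=cv2.minAreaRect(max(cs,key=cv2.contourArea)); b=cv2.boxPoints(r)
print(s,b); print([ray(c,p,.06)[:2].round(4) for p in b])
P=np.array([ray(c,p,.06)[:2] for p in b]); print(np.linalg.norm(P-np.roll(P,1,0),axis=1),P.mean(0))
crop=cv2.resize(im[190:360,170:380],None,fx=3.5,fy=3.5,interpolation=2); cv2.imwrite("pics/crop0.png",crop)
E
```

```text
disp [209.89403974 285.70860927] [203 278  15  16 151] [0.55940353 0.24089355 0.06      ]Traceback (most recent call last):
  File "<stdin>", line 8, in <module>
  File "<stdin>", line 5, in blob
    return _wrapfunc(a, 'argmax', axis=axis, out=out, **kwds)
    return bound(*args, **kwds)
ValueError: attempt to get argmax of an empty sequence
```

```bash
python3 - <<'E'
from h import *
im=cv2.imread("pics/top0.png"); c=cam("top")
P=np.array([ray(c,p,.06)[:2] for p in [(230,195),(345,248),(297,350),(180,295)]]);print(P,np.linalg.norm(P-np.roll(P,1,0),axis=1),P.mean(0))
pan=ray(c,(273,246),.074)[:2]; d=ray(c,(209.9,285.7),.06)[:2]
v=pan-d # own (125,-79)
a=np.arctan2(v[1],v[0])-np.arctan2(-79,125); print(np.degrees(a),np.linalg.norm(v))
R=np.array([[np.cos(a),-np.sin(a)],[np.sin(a),np.cos(a)]]); o=d-R@[-.075,.079]; print("org",o,"well",o+R@[-.075,-.045])
crop=cv2.resize(im[190:360,170:380],None,fx=3.5,fy=3.5,interpolation=2); cv2.imwrite("pics/crop0.png",crop)
E
```

```text
[[ 0.75005497  0.22875552]
 [ 0.66838373 -0.01821908]
 [ 0.45519765  0.05269982]
 [ 0.53381311  0.29698996]] [0.22675203 0.26012813 0.22467264 0.25662826] [0.60186237 0.14005655]
-18.91513590885157 0.14789077147727478
org [0.60476281 0.14183788] well [0.5192253  0.12358044]
```

View pics/crop0.png

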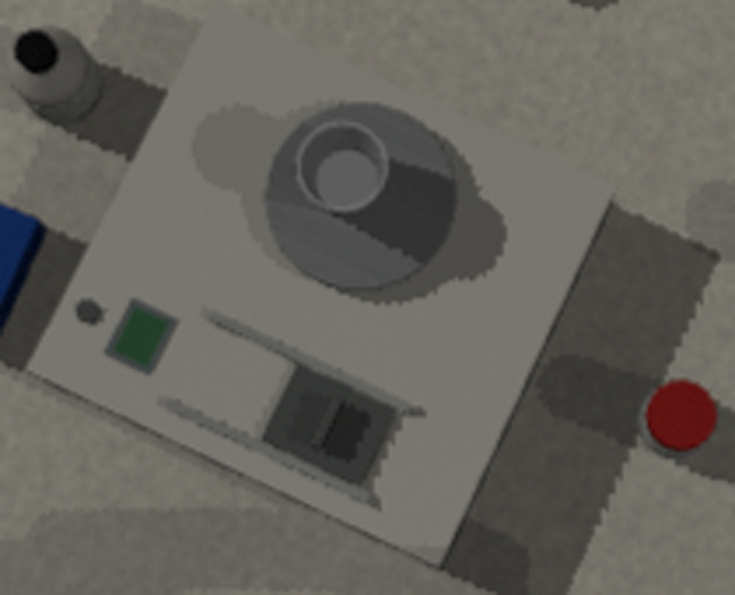

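The crop confirms it: the guard plate lies between the rails at crop (330,420), nearly shut, with the rib near (328,422) casting its shadow to the right. I'll go above the well with the gripper shut and the tool turned to the balance's axes.

Emit:
apply_moves:
  plan: "0.52 -0.505 -0.03 0 0 0;0.52 -0.505 -0.03 0 0 0;0.52 -0.505 -0.03 0 0 0;0.52 -0.505 -0.03 0 0 0;0.52 -0.505 -0.03 0 0 0;0.52 -0.505 -0.03 0 0 0;0.52 -0.505 -0.03 0 0 0;0.52 -0.505 -0.03 0 0 0;0.52 -0.505 -0.03 0 0 0;0.52 -0.505 -0.03 0 0 0"
  gripper: -1

```text
time_s: 0.93
position: [0.3986, -0.2161, 0.2374]
tcp_rot: [[0.896, 0.444, -0.0], [0.444, -0.896, 0.0], [-0.0, -0.001, -1.0]]
force: [0.2, -0.6, -0.3]
opening: 0.324
grasp_force: 0.0
```

Emit:
apply_moves:
  plan: "0.52 -0.505 0 0 0 0;0.52 -0.505 0 0 0 0;0.52 -0.505 0 0 0 0;0.52 -0.505 0 0 0 0;0.52 -0.505 0 0 0 0;0.52 -0.505 0 0 0 0;0.52 -0.505 0 0 0 0;0.52 -0.505 0 0 0 0;0.52 -0.505 0 0 0 0;0.52 -0.505 0 0 0 0"

```text
time_s: 1.77
position: [0.5191, 0.1257, 0.2373]
tcp_rot: [[0.896, 0.445, -0.001], [0.445, -0.896, -0.0], [-0.001, -0.0, -1.0]]
force: [0.4, 0.4, -0.9]
opening: 0.008
grasp_force: 0.0
```

Emit:
apply_moves:
  plan: "0 0 0 0 0 0.018;0 0 0 0 0 0.018;0 0 0 0 0 0.018;0 0 0 0 0 0.018;0 0 0 0 0 0.018;0 0 0 0 0 0.018;0 0 0 0 0 0.017;0 0 0 0 0 0;0 0 0 0 0 0"

```text
time_s: 2.52
position: [0.5189, 0.1238, 0.2373]
tcp_rot: [[0.949, -0.316, -0.001], [-0.316, -0.949, -0.0], [-0.001, 0.0, -1.0]]
force: [0.1, 0.3, -0.5]
opening: 0.005
grasp_force: 0.0
```

```bash
python3 - <<'E'
from h import *
import pickle
s=bot.read_state(); im=capture("wrist"); pickle.dump(s,open("s1.pkl","wb")); cv2.imwrite("pics/w1.png",im[:,:,::-1])
print(s["time_s"],s["position"],s["tcp_rot"],s["joint_positions"],s["opening"])
print(proj(cam("wrist",s),[.519,.124,.06]))
E
```

```text
2.5167 [0.51887632 0.12377047 0.23726751] [[ 9.48660675e-01 -3.16294808e-01 -7.19023900e-04]
 [-3.16294894e-01 -9.48660919e-01 -5.28593999e-06]
 [-6.80437958e-04  2.32438151e-04 -9.99999741e-01]] [1.40576236e+00 2.21422256e+01 9.42085222e+01 7.89708321e-04
 6.36904443e+01 1.09844415e+02] 0.005089064247209692
[315.97192711 221.06841418]
```

View pics/w1.png

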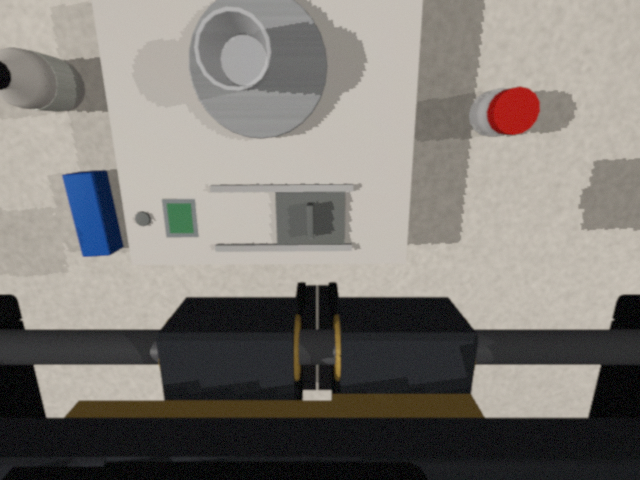

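The wrist view is square to the balance. The guard plate spans (276–347, 192–244), the rib is at (310,220) and the display centre at (180,218). The power key is at (143,219) and the shut fingertips at about (317,300).

```bash
python3 - <<'E'
from h import *
import pickle
s=pickle.load(open("s1.pkl","rb")); c=cam("wrist",s)
im=cv2.imread("pics/w1.png"); hsv=cv2.cvtColor(im,cv2.COLOR_BGR2HSV)
m=cv2.inRange(hsv,(40,80,40),(85,255,255)); g=cv2.moments(m[180:250,150:210],True); g=np.array([g["m10"]/g["m00"]+150,g["m01"]/g["m00"]+180])
d=ray(c,g,.06)[:2]
L,Rr=ray(c,(132,263),.06)[:2],ray(c,(407,263),.06)[:2]
a=np.arctan2(*(Rr-L)[::-1])+np.pi/2; print("yaw",np.degrees(a),np.linalg.norm(Rr-L))
r1,r2=ray(c,(209,187),.066)[:2],ray(c,(355,187),.066)[:2]; q1,q2=ray(c,(216,247),.066)[:2],ray(c,(355,247),.066)[:2]
for u in (r2-r1,q2-q1): print("rail yaw",np.degrees(np.arctan2(u[1],u[0]))+90)
a=np.radians(-18.5)
R=np.array([[np.cos(a),-np.sin(a)],[np.sin(a),np.cos(a)]]); o=d-R@[-.075,.079]; print("disp",g,"org",o,"well",o+R@[-.075,-.045])
for n,p,z in[("rib top",(310,204),.08),("rib bot end",(310,236),.08),("plateL",(276,218),.065),("plateR",(346,218),.065),("plate near",(310,243),.065),("plate far",(310,193),.065),("power",(143,219),.063),("cornL",(132,263),.06),("cornR",(407,263),.06),("pan",(258,68),.074)]:
    print(n,(R.T@(ray(c,p,z)[:2]-o)*1000).round(1))
cv2.imwrite("pics/w1c.png",cv2.resize(im[170:270,200:420],None,fx=3.5,fy=3.5,interpolation=2))
E
```

```text
yaw -18.426069395671437 0.25955425181787367
rail yaw -18.415925906828633
rail yaw -18.423834062236097
disp [179.85196375 217.89577039] org [0.60706652 0.1420383 ] well [0.52166354 0.12316158]
rib top [-58.3 -40. ]
rib bot end [-86.4 -39.9]
plateL [-73.8  -9.2]
plateR [-73.8 -72. ]
plate near [-97.2 -39.6]
plate far [-51.3 -39.8]
power [-75.4 111.3]
cornL [-118.6  128.5]
cornR [-118.3 -131. ]
pan [48.5  0.5]
```

View pics/w1c.png

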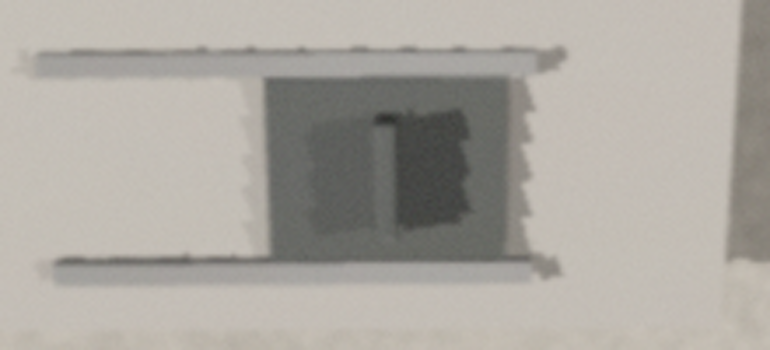

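Emit:
apply_moves:
  plan: "0.05 0.37 0.4 0 0 0;0 0 0.6 0 0 0;0 0 0.6 0 0 0;0 0 0.6 0 0 0;0 0 0.5 0 0 0;0 0 0.3 0 0 0;0 0 0.2 0 0 0;0 0 0.1 0 0 0;0 0 0 0 0 0;0 0 0 0 0 0"

```text
time_s: 3.4
position: [0.5163, 0.1055, 0.0731]
tcp_rot: [[0.948, -0.318, 0.001], [-0.318, -0.948, 0.0], [0.001, -0.0, -1.0]]
force: [0.9, -1.0, 0.0]
opening: 0.005
grasp_force: 0.0
```

```bash
python3 - <<'E'
from h import *
s=bot.read_state(); im=capture("wrist")[:,:,::-1]
print(s["position"]); cv2.imwrite("pics/w2.png",im)
E
```

```text
[0.51625452 0.10547713 0.07309036]
```

View pics/w2.png

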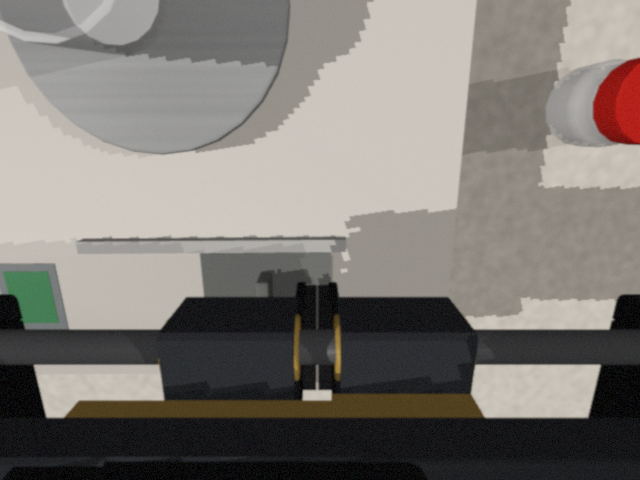

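The tip is right of the rib, with the plate and far rail visible at about (265,270) and the fingers at 297–338. I'll lower 2 mm and push towards +y (tool -y).

Emit:
apply_moves:
  plan: "0 0 0.04 0 0 0;0 -0.1 0 0 0 0;0 -0.1 0 0 0 0;0 -0.1 0 0 0 0;0 -0.1 0 0 0 0;0 -0.1 0 0 0 0;0 -0.1 0 0 0 0;0 -0.1 0 0 0 0;0 -0.1 0 0 0 0;0 0 0 0 0 0"

```text
time_s: 4.28
position: [0.5287, 0.1445, 0.0705]
tcp_rot: [[0.948, -0.318, 0.0], [-0.318, -0.948, 0.001], [0.0, -0.001, -1.0]]
force: [-0.3, -0.5, -0.5]
opening: 0.006
grasp_force: 0.0
```

```bash
cat > own.py <<'E'
from h import *
a=np.radians(-18.44);R=np.array([[np.cos(a),-np.sin(a)],[np.sin(a),np.cos(a)]])
s=bot.read_state(); o=np.array([.5215,.1234])-R@[-.075,-.045]
print("own",(R.T@(s["position"][:2]-o)*1000).round(1),"z",s["position"][2],"F own",(R.T@s["force"][:2]).round(2),s["force"][2],s["time_s"])
E
python3 own.py
```

```text
own [-74.9 -22.7] z 0.07048463280790519 F own [-0.1  -0.55] -0.5276272341506246 4.2833
```

Emit:
apply_moves:
  plan: "0 -0.08 0 0 0 0;0 -0.08 0 0 0 0;0 -0.08 0 0 0 0;0 -0.08 0 0 0 0;0 0 0 0 0 0;0 0 0 0 0 0"

```text
time_s: 4.78
position: [0.5338, 0.159, 0.0705]
tcp_rot: [[0.948, -0.319, 0.001], [-0.319, -0.948, 0.001], [0.001, -0.001, -1.0]]
force: [0.2, 0.1, 0.7]
opening: 0.002
grasp_force: 0.0
```

```bash
python3 - <<'E'
import own
from h import *
c=cam("top"); im=capture("top")[:,:,::-1]
cv2.imwrite("pics/t2.png",cv2.resize(im[250:360,170:320],None,fx=4,fy=4,interpolation=2))
E
```

```text
own [-74.6  -7.3] z 0.0705458103493473 F own [0.19 0.18] 0.6946777693077242 4.7833
```

View pics/t2.png

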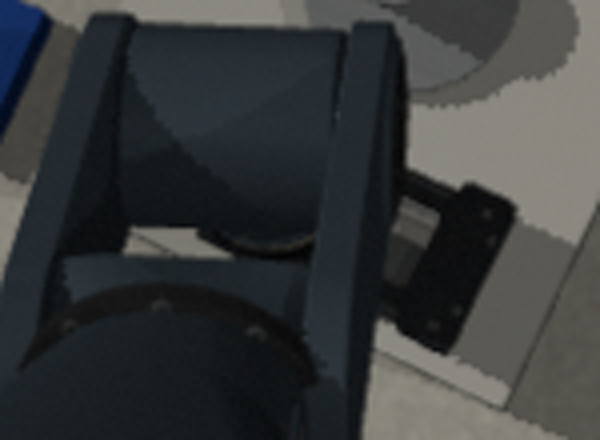

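The top view is blocked by the arm. I'll continue in small steps and watch the force for the end stop.

Emit:
apply_moves:
  plan: "0 -0.04 0 0 0 0;0 -0.04 0 0 0 0;0 -0.04 0 0 0 0;0 0 0 0 0 0"

```text
time_s: 5.17
position: [0.5356, 0.1644, 0.0706]
tcp_rot: [[0.948, -0.319, 0.0], [-0.319, -0.948, 0.0], [0.0, -0.0, -1.0]]
force: [-0.0, -0.3, -0.3]
opening: 0.004
grasp_force: 0.3
```

```bash
python3 own.py
```

```text
own [-74.6  -1.7] z 0.07056682981033045 F own [ 0.07 -0.27] -0.32172716572735127 5.1667
```

Emit:
apply_moves:
  plan: "0 -0.02 0 0 0 0;0 -0.02 0 0 0 0;0 0 0 0 0 0;0 0 0 0 0 0"

```text
time_s: 5.5
position: [0.5361, 0.1662, 0.0706]
tcp_rot: [[0.948, -0.319, 0.0], [-0.319, -0.948, 0.0], [0.0, -0.0, -1.0]]
force: [0.3, -1.4, -0.6]
opening: 0.003
grasp_force: 0.4
```

```bash
python3 own.py
```

```text
own [-74.7   0.2] z 0.07056227261076803 F own [ 0.69 -1.27] -0.5854187264409801 5.5
```

Emit:
apply_moves:
  plan: "0 -0.02 0 0 0 0;0 -0.02 0 0 0 0;0 0 0 0 0 0;0 0 0 0 0 0"

```text
time_s: 5.83
position: [0.5367, 0.1681, 0.0706]
tcp_rot: [[0.948, -0.319, 0.0], [-0.319, -0.948, 0.0], [0.0, -0.0, -1.0]]
force: [-0.5, -0.8, -0.7]
opening: 0.004
grasp_force: 0.5
```

```bash
python3 own.py
```

```text
own [-74.7   2.2] z 0.07056440691020247 F own [-0.19 -0.93] -0.70786486072498 5.8333
```

Emit:
apply_moves:
  plan: "0 -0.02 0 0 0 0;0 -0.02 0 0 0 0;0 0 0 0 0 0;0 0 0 0 0 0"

```text
time_s: 6.17
position: [0.5372, 0.1694, 0.0706]
tcp_rot: [[0.948, -0.319, -0.0], [-0.319, -0.948, -0.001], [-0.0, 0.001, -1.0]]
force: [-0.2, -4.9, 0.8]
opening: 0.004
grasp_force: 2.2
```

```bash
python3 own.py
```

```text
own [-74.7   3.6] z 0.07056855547624465 F own [ 1.38 -4.74] 0.7662428630367697 6.1667
```

The force rose to 4.7 N at own y = +3.6 mm, where the open stop was expected. I'll back off, rise over the well and take one look.

Emit:
apply_moves:
  plan: "0 0.1 0 0 0 0;0 0.1 -0.4 0 0 0;0 0.2 -0.5 0 0 0;0 0.2 -0.5 0 0 0;0 0.2 -0.4 0 0 0;0 0.17 -0.2 0 0 0;0 0 0 0 0 0;0 0 0 0 0 0"

```text
time_s: 6.83
position: [0.5218, 0.124, 0.1706]
tcp_rot: [[0.947, -0.32, 0.001], [-0.32, -0.947, 0.001], [0.0, -0.001, -1.0]]
force: [0.6, -0.8, 0.1]
opening: 0.005
grasp_force: 0.0
```

```bash
python3 - <<'E'
import own
from own import *
import pickle
s=bot.read_state(); pickle.dump(s,open("s3.pkl","wb"))
im=capture("wrist")[:,:,::-1]; cv2.imwrite("pics/w3.png",im)
E
```

```text
own [-74.9 -44.4] z 0.17058057000676619 F own [ 0.81 -0.59] 0.08795990385889269 6.8333
```

View pics/w3.png

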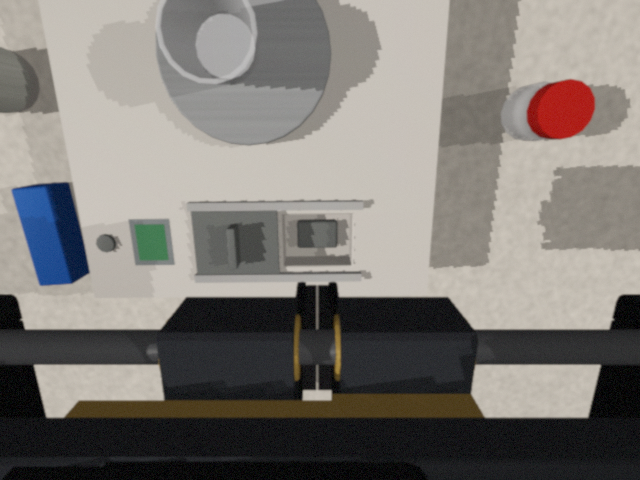

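The guard is fully open with its plate at 192–281, and the well is uncovered with its mouth at 286–351. The tare key is at (317,234), and the finger tips are aligned with it in column.

```bash
python3 - <<'E'
from own import *
import pickle
s=pickle.load(open("s3.pkl","rb")); c=cam("wrist",s)
for n,p,z in[("key",(317,234),.044),("mouth L",(286,240),.06),("mouth R",(352,240),.06),("far",(317,212),.06),("near",(317,267),.06),("plateR",(281,240),.065),("plateL",(191,240),.065),("disp",(152,242),.06),("cornR",(430,297),.06)]:
    print(n,(R.T@(ray(c,p,z)[:2]-o)*1000).round(1))
E
```

```text
own [-75.4 -44.3] z 0.16980071341660605 F own [-0.74  1.04] 0.1286801183786936 6.8833
key [-73.3 -44.8]
mouth L [-73.5 -21.7]
mouth R [-73.7 -70.8]
far [-52.4 -44.9]
near [-94.9 -44.7]
plateR [-72.1 -18.5]
plateL [-71.9  47.3]
disp [-74.7  78.2]
cornR [-120.  -132.6]
```

Emit:
apply_moves:
  plan: "0.02 0.01 0.5 0 0 0;0 0 0.5 0 0 0;0 0 0.5 0 0 0;0 0 0.4 0 0 0;0 0 0.3 0 0 0;0 0 0.2 0 0 0;0 0 0.04 0 0 0;0 0 0 0 0 0;0 0 0 0 0 0"

```text
time_s: 7.63
position: [0.5229, 0.1234, 0.0486]
tcp_rot: [[0.948, -0.319, 0.0], [-0.319, -0.948, 0.0], [0.0, -0.0, -1.0]]
force: [-0.2, 0.3, 0.1]
opening: 0.004
grasp_force: 0.0
```

```bash
python3 own.py
```

```text
own [-73.7 -44.6] z 0.0485954618832235 F own [-0.31  0.21] 0.1343390634679551 7.6333
```

Emit:
apply_moves:
  plan: "0 0 0.02 0 0 0;0 0 0.02 0 0 0;0 0 0.02 0 0 0;0 0 0.02 0 0 0;0 0 0.02 0 0 0;0 0 0.02 0 0 0;0 0 0 0 0 0;0 0 0 0 0 0"

```text
time_s: 8.3
position: [0.5229, 0.1231, 0.0427]
tcp_rot: [[0.948, -0.319, 0.001], [-0.319, -0.948, 0.0], [0.001, -0.0, -1.0]]
force: [0.9, 0.9, 1.8]
opening: 0.006
grasp_force: 0.9
```

```bash
python3 own.py
```

```text
own [-73.6 -44.8] z 0.04271969337225534 F own [0.55 1.18] 1.7935336030507647 8.3
```

Contact at the key, so I'll press on slowly.

Emit:
apply_moves:
  plan: "0 0 0.02 0 0 0;0 0 0.02 0 0 0;0 0 0.02 0 0 0;0 0 0.02 0 0 0;0 0 0 0 0 0;0 0 0 0 0 0"

```text
time_s: 8.8
position: [0.5229, 0.1231, 0.0387]
tcp_rot: [[0.948, -0.319, 0.001], [-0.319, -0.948, -0.0], [0.001, -0.0, -1.0]]
force: [0.0, 0.2, 4.0]
opening: 0.007
grasp_force: 1.9
```

```bash
python3 own.py
```

```text
own [-73.6 -44.8] z 0.03865920764779818 F own [-0.02  0.18] 4.031102998043009 8.8
```

Emit:
apply_moves:
  plan: "0 0 0.02 0 0 0;0 0 0.02 0 0 0;0 0 0 0 0 0;0 0 0 0 0 0"

```text
time_s: 9.13
position: [0.5229, 0.1231, 0.0382]
tcp_rot: [[0.948, -0.319, 0.001], [-0.319, -0.948, -0.0], [0.001, -0.0, -1.0]]
force: [-3.0, -0.9, 15.2]
opening: 0.004
grasp_force: 7.6
```

```bash
python3 own.py
```

```text
own [-73.6 -44.8] z 0.03816285919086067 F own [-2.57 -1.8 ] 15.211255333513353 9.1333
```

The key bottomed at 15 N. I'll come up and go round to the far face of the rib.

Emit:
apply_moves:
  plan: "0 0 -0.3 0 0 0;0 0 -0.5 0 0 0;0 0 -0.6 0 0 0;0 0 -0.4 0 0 0;0 -0.4 0 0 0 0;0 -0.5 0 0 0 0;0 -0.5 0 0 0 0;0 -0.3 0 0 0 0;0 0 0 0 0 0;0 0 0 0 0 0"

```text
time_s: 9.97
position: [0.5489, 0.204, 0.1258]
tcp_rot: [[0.948, -0.317, -0.002], [-0.317, -0.948, -0.001], [-0.002, 0.001, -1.0]]
force: [-0.4, -0.1, 0.1]
opening: 0.005
grasp_force: 0.0
```

```bash
python3 own.py; python3 - <<'E'
from h import *
cv2.imwrite("pics/w4.png",capture("wrist")[:,:,::-1])
E
```

```text
own [-74.5  40.1] z 0.12579301949265975 F own [-0.36 -0.26] 0.09368831139018627 9.9667
```

View pics/w4.png

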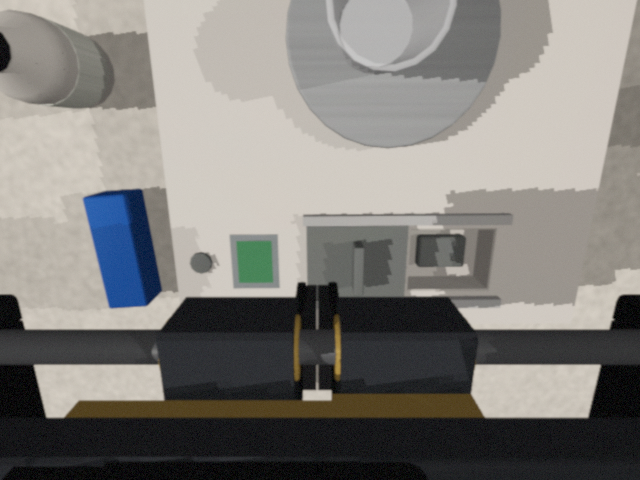

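The rib is at column 358, right of the fingertips (297–338), so it's clear to descend and push shut.

Emit:
apply_moves:
  plan: "0 0 0.4 0 0 0;0 0 0.4 0 0 0;0 0 0.2 0 0 0;0 0 0.1 0 0 0;0 0 0 0 0 0;0 0.1 0 0 0 0;0 0.1 0 0 0 0;0 0.1 0 0 0 0;0 0.1 0 0 0 0;0 0.1 0 0 0 0"

```text
time_s: 10.85
position: [0.5425, 0.1797, 0.0724]
tcp_rot: [[0.948, -0.319, 0.002], [-0.319, -0.948, 0.001], [0.002, -0.001, -1.0]]
force: [0.3, 1.3, 1.3]
opening: 0.004
grasp_force: 0.9
```

Emit:
apply_moves:
  plan: "0 0.1 0 0 0 0;0 0.1 0 0 0 0;0 0.1 0 0 0 0;0 0.1 0 0 0 0;0 0.1 0 0 0 0;0 0.1 0 0 0 0;0 0.1 0 0 0 0;0 0.1 0 0 0 0;0 0 0 0 0 0;0 0 0 0 0 0"

```text
time_s: 11.68
position: [0.5279, 0.1415, 0.0712]
tcp_rot: [[0.948, -0.319, -0.003], [-0.319, -0.948, -0.0], [-0.002, 0.001, -1.0]]
force: [-0.2, 0.0, -0.5]
opening: 0.011
grasp_force: 0.0
```

```bash
python3 own.py
```

```text
own [-74.7 -25.8] z 0.07123353027729053 F own [-0.21 -0.04] -0.5296163299912763 11.6833
```

Emit:
apply_moves:
  plan: "0 0.03 0 0 0 0;0 0.03 0 0 0 0;0 0.03 0 0 0 0;0 0.02 0 0 0 0;0 0 0 0 0 0;0 0 0 0 0 0"

```text
time_s: 12.18
position: [0.5272, 0.1367, 0.0715]
tcp_rot: [[0.948, -0.319, -0.0], [-0.319, -0.948, -0.0], [-0.0, 0.0, -1.0]]
force: [0.7, 0.2, 0.6]
opening: 0.002
grasp_force: 0.1
```

```bash
python3 own.py
```

```text
own [-73.9 -30.6] z 0.07152515253363577 F own [0.58 0.45] 0.5806121964047705 12.1833
```

Emit:
apply_moves:
  plan: "0 0.02 0 0 0 0;0 0.02 0 0 0 0;0 0 0 0 0 0;0 0 0 0 0 0"

```text
time_s: 12.52
position: [0.5267, 0.1351, 0.0716]
tcp_rot: [[0.948, -0.319, 0.0], [-0.319, -0.948, 0.0], [0.0, -0.0, -1.0]]
force: [-0.9, 1.8, -0.6]
opening: 0.005
grasp_force: 1.1
```

```bash
python3 own.py
```

```text
own [-73.7 -32.3] z 0.0715666037751925 F own [-1.46  1.39] -0.5776060306990825 12.5167
```

Emit:
apply_moves:
  plan: "0 0.02 0 0 0 0;0 0.02 0 0 0 0;0 0 0 0 0 0;0 0 0 0 0 0"

```text
time_s: 12.85
position: [0.5267, 0.1348, 0.0716]
tcp_rot: [[0.947, -0.32, 0.002], [-0.32, -0.947, 0.003], [0.001, -0.003, -1.0]]
force: [1.1, 8.5, -2.4]
opening: 0.003
grasp_force: 4.2
```

```bash
python3 own.py
```

```text
own [-73.6 -32.5] z 0.07163108482652156 F own [-1.64  8.41] -2.420715398011167 12.85
```

The shut stop was reached at 8 N. I'll back off, rise and check with the last picture.

Emit:
apply_moves:
  plan: "0 -0.06 0 0 0 0;0 -0.1 0 0 0 0;0 0 -0.4 0 0 0;0 0 -0.7 0 0 0;0 0 -0.7 0 0 0;0 0 -0.7 0 0 0;0 0 -0.5 0 0 0;0 0 -0.2 0 0 0;0 0 0 0 0 0;0 0 0 0 0 0"

```text
time_s: 13.68
position: [0.528, 0.1404, 0.2311]
tcp_rot: [[0.948, -0.319, -0.001], [-0.319, -0.948, -0.0], [-0.001, 0.001, -1.0]]
force: [-0.6, -0.4, 0.1]
opening: 0.008
grasp_force: 0.0
```

```bash
python3 - <<'E'
import own
from own import *
import pickle
s=bot.read_state(); pickle.dump(s,open("s5.pkl","wb"))
cv2.imwrite("pics/w5.png",capture("wrist")[:,:,::-1])
E
```

```text
own [-74.2 -26.8] z 0.23105240770597815 F own [-0.46 -0.53] 0.07283694214833791 13.6833
```

View pics/w5.png

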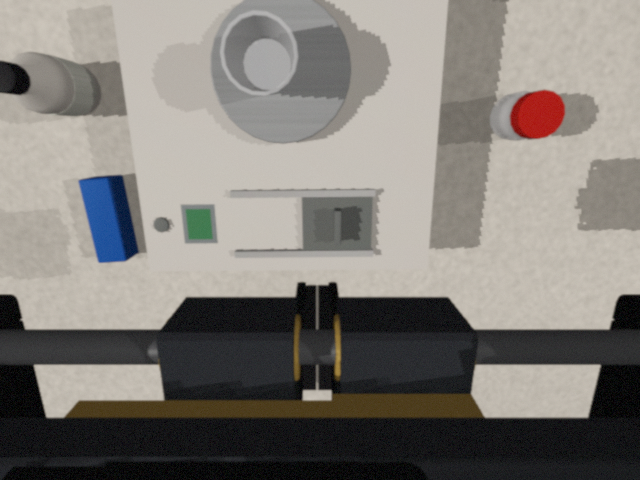

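The guard now spans 302–373, flush with the rails' right end, with the rib at (338,225). The cup, bottle, slide box and pot are where they were, and the arm is clear.

```bash
python3 - <<'E'
from own import *
import pickle
c=cam("wrist",pickle.load(open("s5.pkl","rb")))
for n,p,z in[("rib",(338,223),.08),("disp",(199,223),.06)]: print(n,(R.T@(ray(c,p,z)[:2]-o)*1000).round(1))
print(bot.hand_in())
E
```

```text
own [-74.9 -27. ] z 0.23001862941955772 F own [-0.83 -0.14] -0.11982786707938498 13.7333
rib [-69.7 -45.2]
disp [-74.2  78.4]
the job is handed in; nothing more can be done
None
```

The job is handed in, though no verdict came back: the guard was pushed to its open stop, the tare key pressed to its bottom (15 N), the guard pushed shut again (rib within about 1 mm of shut), and the arm finished clear with nothing else seen to have moved.

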